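# Move the row of cut strips to the delivery rack in reverse order

## Task

The cut strips (one single strip and three stuck bundles) lie in a row on the wooden saddles of the cooling board. Move all four to the empty steel delivery rack in reverse order, one to a bay: the piece now furthest left goes into the rack's furthest right bay, the next one beside it, and so on. Lay each flat on both rails, square between its pins and centred lengthwise.

Things in the scene. Friction and masses are not known exactly. Their poses are not given: they have to be found in the camera images.
- single_strip: A single flat steel strip 6 mm thick with one hole, bright ground metal round the hole. Steel, dark and oily, about 118 long (own x) x 36 wide (own y); origin at the centre of its underside, z up; grip it from above at its middle, across the 36 mm width. 0.2 kg. At the start it lies on saddle_a, its long side along the saddle's x (up to 0.08 rad askew).
- bundle_3: A bundle of 3 strips stuck together, 18 mm thick; handle it as one piece. Steel, dark and oily, about 118 long (own x) x 36 wide (own y); origin at the centre of its underside, z up; grip it from above at its middle, across the 36 mm width. About 0.6 kg. At the start it lies on saddle_b, its long side along the saddle's x (up to 0.08 rad askew).
- bundle_4: A bundle of 4 strips stuck together, 24 mm thick; handle it as one piece. Steel, dark and oily, about 118 long (own x) x 36 wide (own y); origin at the centre of its underside, z up; grip it from above at its middle, across the 36 mm width. About 0.8 kg. At the start it lies on saddle_c, its long side along the saddle's x (up to 0.08 rad askew).
- bundle_5: A bundle of 5 strips stuck together, 30 mm thick; handle it as one piece. Steel, dark and oily, about 118 long (own x) x 36 wide (own y); origin at the centre of its underside, z up; grip it from above at its middle, across the 36 mm width. Just under 1 kg. At the start it lies on saddle_d, its long side along the saddle's x (up to 0.08 rad askew).
- saddle_a: Fixed saddle on the cooling board, carrying single_strip at the start: two wooden blocks 24 mm high, 16 long (x), 44 wide (y), centred at x = -40 and 40 mm, with a steel web 18 wide and 4 high between them. Origin at its underside's centre, 6 mm above the table; axes as the board's. Its place in the row varies.
- saddle_b: Fixed saddle on the cooling board, carrying bundle_3 at the start: two wooden blocks 24 mm high, 16 long (x), 44 wide (y), centred at x = -40 and 40 mm, with a steel web 18 wide and 4 high between them. Origin at its underside's centre, 6 mm above the table; axes as the board's. Its place in the row varies.
- saddle_c: Fixed saddle on the cooling board, carrying bundle_4 at the start: two wooden blocks 24 mm high, 16 long (x), 44 wide (y), centred at x = -40 and 40 mm, with a steel web 18 wide and 4 high between them. Origin at its underside's centre, 6 mm above the table; axes as the board's. Its place in the row varies.
- saddle_d: Fixed saddle on the cooling board, carrying bundle_5 at the start: two wooden blocks 24 mm high, 16 long (x), 44 wide (y), centred at x = -40 and 40 mm, with a steel web 18 wide and 4 high between them. Origin at its underside's centre, 6 mm above the table; axes as the board's. Its place in the row varies.
- cooling_board: Fixed plywood board 140 (x) x 300 (y) x 6 mm with the full row: four saddles at y = 105, 35, -35, -105 mm (left to right), in an order that varies. The pieces' undersides lie 30 mm above the table. Origin under its centre, on the table; x away from the robot, y left, yaw up to 0.15.
- delivery_rack: Fixed steel rack, behind or in front of the board: plate 140 (x) x 300 (y) x 5 mm; rails along y at x = -40, 40, tops 30 mm above the table. 8 mm pins, 16 mm above the rails, at y = 140, 70, 0, -70, -140 (3 mm bars on the plate between) bound 4 bays centred at y = 105, 35, -35, -105 (left to right). Pieces lie along x, middle at x = 0. Origin under its centre; x, y likewise, own yaw up to 0.15.
Mind the look-alikes: they are no part of the job. What is shaped like the bundle_3 but pink or turquoise is not meant. What is shaped like the bundle_4 but yellow is not meant.

How it is judged:
At the end, for the whole second after the job is handed in: The pieces lie in the rack's bays in the reverse of their saddles' order, each within 14 mm of its bay's centre across and 15 mm lengthwise, 0.2 rad of square, flat (0.08 rad) on the rails (underside within 4 mm of their tops), at rest (x of single_strip in the frame of delivery_rack between -0.015 and 0.015 m and z of single_strip in the frame of delivery_rack between 0.026 and 0.034 m and angle between the x axis of each of single_strip, bundle_3, bundle_4, bundle_5 and the x axis of delivery_rack, either way round below 0.2 rad and angle between each of single_strip, bundle_3, bundle_4, bundle_5's own z axis and vertical below 0.08 rad and linear speed of each of single_strip, bundle_3, bundle_4, bundle_5 below 0.01 m/s and angular speed of each of single_strip, bundle_3, bundle_4, bundle_5 below 0.1 rad/s and x of bundle_3 in the frame of delivery_rack between -0.015 and 0.015 m and z of bundle_3 in the frame of delivery_rack between 0.026 and 0.034 m and x of bundle_4 in the frame of delivery_rack between -0.015 and 0.015 m and z of bundle_4 in the frame of delivery_rack between 0.026 and 0.034 m and x of bundle_5 in the frame of delivery_rack between -0.015 and 0.015 m and z of bundle_5 in the frame of delivery_rack between 0.026 and 0.034 m and ((y of saddle_a in the frame of cooling_board between 0.085 and 0.125 m and y of single_strip in the frame of delivery_rack between -0.119 and -0.091 m) or (y of saddle_a in the frame of cooling_board between 0.015 and 0.055 m and y of single_strip in the frame of delivery_rack between -0.049 and -0.021 m) or (y of saddle_a in the frame of cooling_board between -0.055 and -0.015 m and y of single_strip in the frame of delivery_rack between 0.021 and 0.049 m) or (y of saddle_a in the frame of cooling_board between -0.125 and -0.085 m and y of single_strip in the frame of delivery_rack between 0.091 and 0.119 m)) and ((y of saddle_b in the frame of cooling_board between 0.085 and 0.125 m and y of bundle_3 in the frame of delivery_rack between -0.119 and -0.091 m) or (y of saddle_b in the frame of cooling_board between 0.015 and 0.055 m and y of bundle_3 in the frame of delivery_rack between -0.049 and -0.021 m) or (y of saddle_b in the frame of cooling_board between -0.055 and -0.015 m and y of bundle_3 in the frame of delivery_rack between 0.021 and 0.049 m) or (y of saddle_b in the frame of cooling_board between -0.125 and -0.085 m and y of bundle_3 in the frame of delivery_rack between 0.091 and 0.119 m)) and ((y of saddle_c in the frame of cooling_board between 0.085 and 0.125 m and y of bundle_4 in the frame of delivery_rack between -0.119 and -0.091 m) or (y of saddle_c in the frame of cooling_board between 0.015 and 0.055 m and y of bundle_4 in the frame of delivery_rack between -0.049 and -0.021 m) or (y of saddle_c in the frame of cooling_board between -0.055 and -0.015 m and y of bundle_4 in the frame of delivery_rack between 0.021 and 0.049 m) or (y of saddle_c in the frame of cooling_board between -0.125 and -0.085 m and y of bundle_4 in the frame of delivery_rack between 0.091 and 0.119 m)) and ((y of saddle_d in the frame of cooling_board between 0.085 and 0.125 m and y of bundle_5 in the frame of delivery_rack between -0.119 and -0.091 m) or (y of saddle_d in the frame of cooling_board between 0.015 and 0.055 m and y of bundle_5 in the frame of delivery_rack between -0.049 and -0.021 m) or (y of saddle_d in the frame of cooling_board between -0.055 and -0.015 m and y of bundle_5 in the frame of delivery_rack between 0.021 and 0.049 m) or (y of saddle_d in the frame of cooling_board between -0.125 and -0.085 m and y of bundle_5 in the frame of delivery_rack between 0.091 and 0.119 m))); the robot touches nothing.
It also fails if it takes over 99 s, if anything falls off the work surface, if the arm or the gripper's body presses on something with over 40 N, if the wrist force passes 120 N, or if a joint passes its speed limit or range.

## Robot

A 6-joint arm with a two-finger parallel gripper is mounted at the origin on a cart in front of the work surface, level with it; the furniture and walls round the work are solid. World frame = base frame: x ahead of the robot, y to its left, z up, the work surface at z = 0. Lengths are in m, angles in rad, forces in N, time in s.
With the tool pointing down it reaches from about 0.425 to 0.95 m from the base axis. Payload 3.5 kg.
Tool frame: the origin (TCP) lies midway between the tips of the shut fingers; the grasp point (between the pads) lies 19 mm behind it; z points along the fingers, y is the line along which they close (so a half turn about z gives the same grasp; the last joint's range is limited). The gripper opens to 85 mm and grips with 20 to 120 N. Pads are 22 mm wide; open, the fingers measure 114 mm over their backs; the gripper's body (76 mm by 85 mm) begins 54 mm behind the grasp point. The pads swing forward as they close: fully open they stand 13 mm farther back than shut.
Start: joints at [-1.463, 0.286, 1.577, -0, 1.279, -0.15], TCP at [0.172, -0.653, 0.231] pointing down, gripper open.
Joint ranges: [-2.77, 2.77], [-0.9, 2.22], [0.21, 2.48], [-1.53, 4.67], [0.24, 2.81], [-2.84, 2.84]. Speed limits (rad/s): [2.79, 2.79, 3.14, 3.14, 3.14, 3.14].

## Interface

Orientations are given as a unit quaternion [x, y, z, w].
In Python, from plant import * gives the robot as it stands.
- The arm moves only by the tool move_arm, never from a script. Its argument "moves" is a list of rows, each a list of 3 entries, a list of its own where there are three numbers: the opening, from 0 (shut) to 1 (fully open), then the shift along the tool's x, y, z in m, then the turn, a rotation vector about the tool's x, y, z in rad. A call has exactly 10 rows; each row shifts and turns the commanded pose from where the row before left it, along the tool's axes as they then stand; what a row does not reach is not made up. A row lasts 1/12 s, in which the tool goes at most 41.7 mm and 7.16 degrees, less where a joint would pass 70% of its speed; a pose out of reach is approached as far as the arm can. A call is refused whole if a number of a shift passes 0.0417 or a number of a turn 0.125, either way. A call with a gripper value outside its range is refused whole. The fingers move at their own pace and stop on an object; "grip_force" is the grip in N (left out, the last holds). Time passes only in rows, so rows that do not move let the fingers close, or fill a call up. It gives the time, the measured TCP pose, the force, the opening and the grip force at its end, in the units of the state.
- get_state(): the state, without advancing time (a new reading comes with each control period).
- read_camera(name): name is "scene" or "side" or "wrist"; returns the picture (420x560x3 uint8, red, green, blue); there is no depth.
- camera_params(name): a dict with "fx", "fy", "cx", "cy" (pixels), "rvec" (rotation vector, rad) and "tvec" (3), from world to camera coordinates, as OpenCV has them; the wrist camera has in their place "tool_from_camera" (4x4, takes a point from camera to tool coordinates, whose origin is the TCP and whose axes are the flange's). Camera axes: x right, y down, z forward; pixel columns grow to the right and rows downward; lengths in m; the calibration is good to about 2 mm. A picture is of the moment at which its call begins: read the wrist's pose just before it. camera_params takes no time and is no camera call.
- sign_off(): hands the job in; it is judged then, once.
The state is a dict: "time": time; "qpos": joint angles; "dq": joint speeds; "joint_efforts": joint torques, N m; "eef_pos": TCP position; "tcp_rot": TCP orientation; "contact_force": force on the tool from outside, world axes, zero at the start; "wrist_torque": the same for the moment, N m; "opening": opening from 0.0 (shut) to 1.0 (fully open); "finger_force": force on a finger pad.
Only numpy, scipy, OpenCV 4.12 (cv2) and the standard library are available. Lean on these libraries where they do the work, as an engineer would, in place of code of your own. Each camera call takes 0.05 s, during which the arm holds its last target. There are 200 camera calls.

## Working session

There is one attempt and no reset: what is moved stays moved. The work goes in short steps, Python scripts to look and compute and a tool call to move; the robot and the scene stay as the last step left them, time stands still between calls to the robot, and variables do not carry over. Pictures are saved under pics/ and viewed, at most 14 in all, crops included, and the job is handed in when it is done.

Besides the shell and the picture viewer there is one more tool, called after "Call:" by a JSON object that holds its "method" and its "body". move_arm: Moves the arm, as the interface text tells. Its arguments: {"type":"object","properties":{"moves":{"type":"array"},"grip_force":{"type":"number"}},"required":["moves"]}

```bash
mkdir -p pics; ls
python3 - <<'E'
from plant import *
import cv2,numpy as np
s=get_state();print({k:np.round(v,3).tolist() for k,v in s.items()})
for n in("scene","side"):
    p=camera_params(n);print(n,{k:np.round(v,4).tolist() for k,v in p.items()})
    cv2.imwrite(f"pics/{n}0.png",read_camera(n)[:,:,::-1])
print(camera_params("wrist"))
E
```

```text
pics
{'time': 0.0, 'qpos': [-1.463, 0.287, 1.578, -0.0, 1.279, -0.15], 'dq': [-0.002, 0.0, 0.001, -0.001, -0.0, -0.002], 'joint_efforts': [0.0, -40.599, -29.263, -0.0, 0.006, 0.0], 'eef_pos': [0.172, -0.652, 0.23], 'tcp_rot': [0.992, 0.129, 0.0, -0.001], 'contact_force': [-0.447, 0.256, -0.075], 'wrist_torque': [0.008, 0.016, 0.007], 'finger_force': 0.0, 'opening': 1.0}
scene {'fx': 463.0273, 'fy': 463.0273, 'cx': 280.2532, 'cy': 209.1043, 'rvec': [0.6368, -2.5717, 1.2864], 'tvec': [0.4818, 0.2178, 1.1096]}
side {'fx': 391.9788, 'fy': 391.9788, 'cx': 283.4734, 'cy': 212.404, 'rvec': [0.7271, -2.3424, 1.4361], 'tvec': [0.4524, 0.2204, 0.6452]}
{'fx': 292.5891628547716, 'fy': 292.5891628547716, 'cx': 280.4302033126003, 'cy': 211.11477294524943, 'tool_from_camera': array([[-3.80526140e-05, -9.50678050e-01, -3.10179374e-01,
         7.83283345e-02],
       [ 9.99999902e-01, -1.72729730e-04,  4.06725149e-04,
         8.70349915e-05],
       [-4.40241871e-04, -3.10179328e-01,  9.50677964e-01,
        -1.42218892e-01],
       [ 0.00000000e+00,  0.00000000e+00,  0.00000000e+00,
         1.00000000e+00]])}
```

View pics/scene0.png

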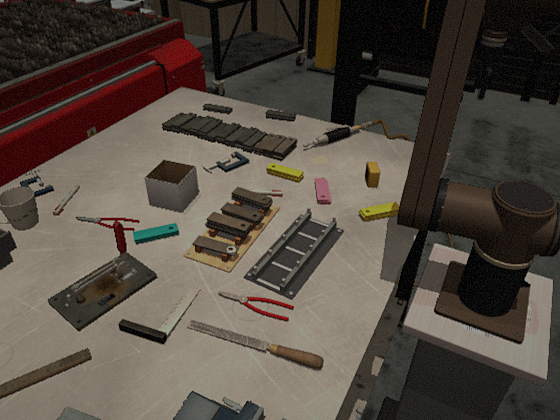

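View pics/side0.png

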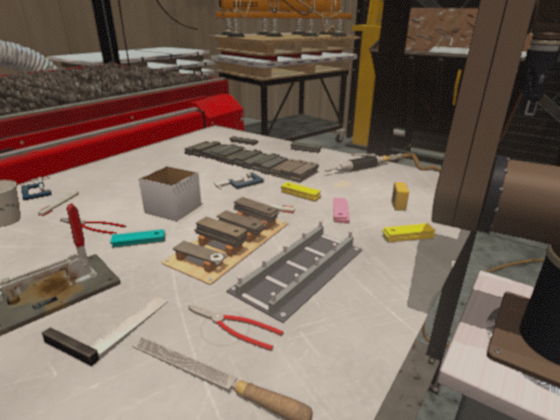

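The scene view shows the board with its four dark pieces around (235,225) and the rack nearer the robot around (295,253). The pink (322,190), turquoise (156,233) and yellow (285,172), (380,211) blocks are look-alikes, and the dark row at (230,133) is scenery. Next I'll enlarge the crop and get rough positions.

```bash
cat > h.py <<'E'
import numpy as np,cv2
from plant import *
from scipy.spatial.transform import Rotation as R
def cam(n,st=None):
    p=camera_params(n);K=np.array([[p['fx'],0,p['cx']],[0,p['fy'],p['cy']],[0,0,1]])
    if n=='wrist':
        T=np.eye(4);T[:3,:3]=R.from_quat(st['tcp_rot']).as_matrix();T[:3,3]=st['eef_pos']
        M=np.linalg.inv(T@p['tool_from_camera']);return K,M[:3,:3],M[:3,3]
    return K,R.from_rotvec(p['rvec']).as_matrix(),np.array(p['tvec'])
def unproj(c,uv,z):
    K,r,t=c;uv=np.atleast_2d(uv);d=(np.linalg.inv(K)@np.c_[uv,np.ones(len(uv))].T).T@r;o=-r.T@t
    return o+d*((z-o[2])/d[:,2:])
def proj(c,X):
    K,r,t=c;q=(K@(r@np.atleast_2d(X).T+t[:,None])).T;return q[:,:2]/q[:,2:]
E
python3 - <<'E'
from h import *
c=cam('scene')
print('cam',-c[1].T@c[2])
print('rack corners',unproj(c,[(248,280),(292,293),(343,233),(303,212)],.005).round(3))
print('board corners',unproj(c,[(186,255),(230,268),(280,208)],.006).round(3))
print('pieces',unproj(c,[(215,246),(228,225),(242,212),(250,197)],.045).round(3))
im=cv2.imread('pics/scene0.png')[170:310,160:360]
cv2.imwrite('pics/crop0.png',cv2.resize(im,None,fx=4,fy=4,interpolation=cv2.INTER_CUBIC))
E
```

```text
cam [0.0941657  0.89737019 0.83461263]
rack corners [[ 0.523  0.212  0.005]
 [ 0.408  0.199  0.005]
 [ 0.381 -0.07   0.005]
 [ 0.521 -0.104  0.005]]
board corners [[ 0.71   0.211  0.006]
 [ 0.584  0.198  0.006]
 [ 0.589 -0.087  0.006]]
pieces [[ 0.637  0.181  0.045]
 [ 0.654  0.094  0.045]
 [ 0.65   0.026  0.045]
 [ 0.667 -0.047  0.045]]
```

View pics/crop0.png

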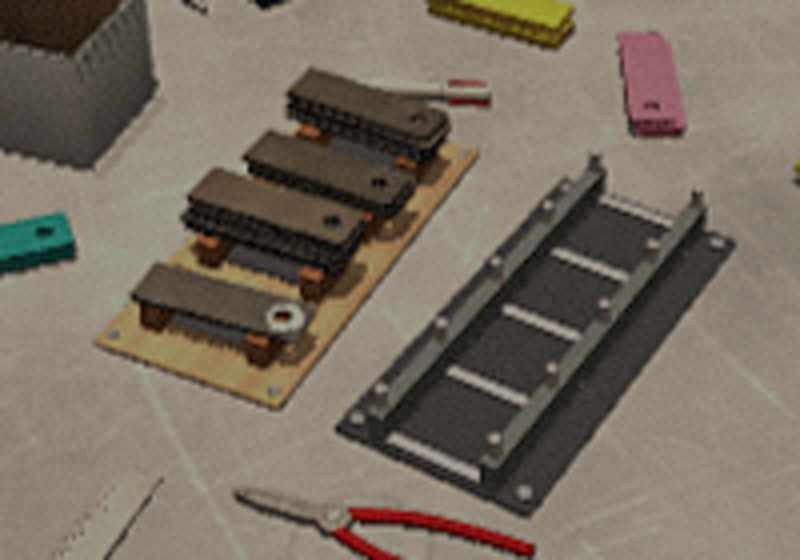

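The enlarged crop shows the order left to right: the single strip with a bright ring around its hole (215,246), then three dark bundles at (228,225), (242,212) and (250,197). None of them is coloured, so these are the pieces meant. The rack is in front, nearer the robot. I'll move the arm above for a wrist view.

Call:
{"method": "move_arm", "body": {"moves": [[0.6,[0.03,-0.027,-0.005],[0,0,0.013]],[0.6,[0.03,-0.027,-0.005],[0,0,0.013]],[0.6,[0.03,-0.027,-0.005],[0,0,0.013]],[0.6,[0.03,-0.027,-0.005],[0,0,0.013]],[0.6,[0.03,-0.027,-0.005],[0,0,0.013]],[0.6,[0.03,-0.027,-0.005],[0,0,0.013]],[0.6,[0.03,-0.027,-0.005],[0,0,0.013]],[0.6,[0.03,-0.027,-0.005],[0,0,0.013]],[0.6,[0.03,-0.027,-0.005],[0,0,0.013]],[0.6,[0.03,-0.027,-0.005],[0,0,0.013]]], "grip_force": 100}}

```text
time: 0.93
eef_pos: [0.4132, -0.3268, 0.2812]
tcp_rot: [0.998, 0.063, -0.0, -0.0]
contact_force: [1.1, -1.4, -0.5]
opening: 0.607
finger_force: 0.0
```

Call:
{"method": "move_arm", "body": {"moves": [[0.6,[0.0155,-0.037,0],[0,0,0.013]],[0.6,[0.0155,-0.037,0],[0,0,0.013]],[0.6,[0.0155,-0.037,0],[0,0,0.013]],[0.6,[0.0155,-0.037,0],[0,0,0.013]],[0.6,[0.0155,-0.037,0],[0,0,0.013]],[0.6,[0.0155,-0.037,0],[0,0,0.013]],[0.6,[0.0155,-0.037,0],[0,0,0.013]],[0.6,[0.0155,-0.037,0],[0,0,0.013]],[0.6,[0.0155,-0.037,0],[0,0,0.013]],[0.6,[0.0,0.0,0],[0,0,0]]]}}

```text
time: 1.77
eef_pos: [0.5271, 0.0194, 0.2808]
tcp_rot: [1.0, 0.009, 0.0, -0.001]
contact_force: [-0.4, -0.7, 0.1]
opening: 0.602
finger_force: 0.0
```

Run:
```python
from h import *
import pickle
s=get_state();im=read_camera('wrist')
pickle.dump(s,open('s1.pkl','wb'));cv2.imwrite('pics/w1.png',im[:,:,::-1])
cv2.imwrite('pics/w1big.png',cv2.resize(im[:,:,::-1],(800,600),interpolation=cv2.INTER_CUBIC))
print(s['time'],s['eef_pos'],s['tcp_rot'],s['opening'],s['qpos'])
```

```text
1.7667 [0.5271454  0.01940515 0.28084775] [ 9.99962500e-01  8.52995546e-03  1.48924025e-05 -1.49607076e-03] 0.6018127536347211 [-0.15709317 -0.07831853  1.88132414  0.0030373   1.339052    1.39594473]
```

View pics/w1big.png

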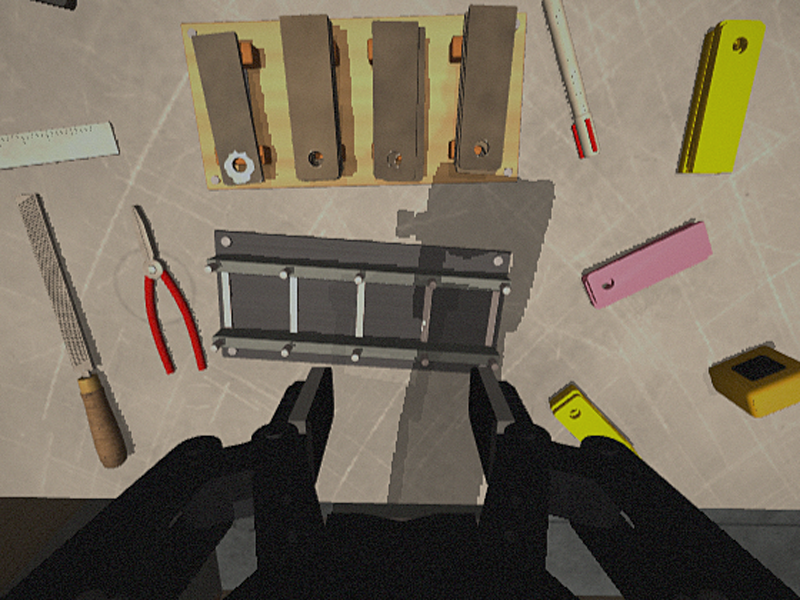

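The wrist view (800x600) shows the single strip at (228,110), bundles at (312,97), (396,100) and (488,88), and the rack with its pins from (212,262) to (506,290). I'll enlarge both for corner readings.

Run:
```python
import cv2
im=cv2.imread('pics/w1.png')
cv2.imwrite('pics/cb.png',cv2.resize(im[0:140,120:380],None,fx=3,fy=3,interpolation=cv2.INTER_CUBIC))
cv2.imwrite('pics/cr.png',cv2.resize(im[150:270,135:375],None,fx=3.3333333,fy=3.3333333,interpolation=cv2.INTER_CUBIC))
```

```text
(no output)
```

View pics/cb.png

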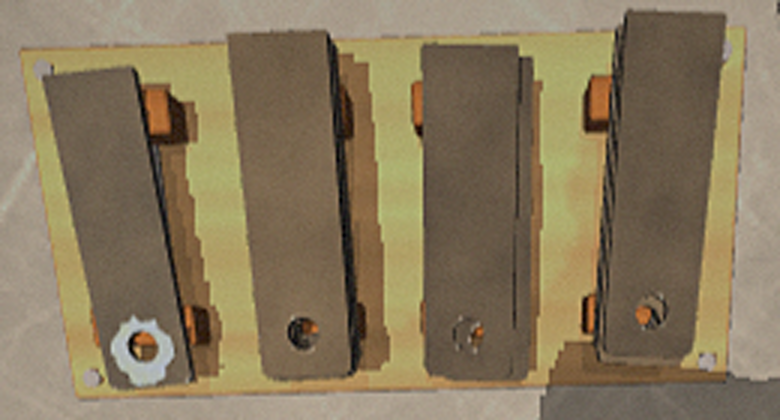

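View pics/cr.png

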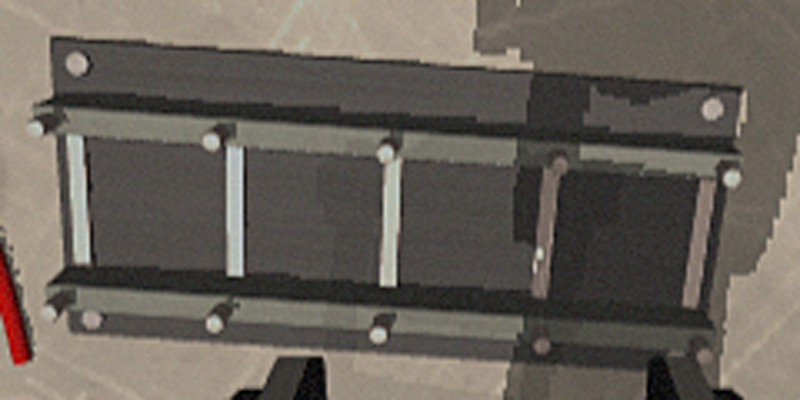

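```bash
cat > fit.py <<'E'
from h import *
import pickle
from scipy.optimize import least_squares
s=pickle.load(open('s1.pkl','rb'));c=cam('wrist',s)
def pose(X,p): # 2D rigid
    cs,sn=np.cos(p[2]),np.sin(p[2]);return np.c_[X[:,0]*cs-X[:,1]*sn+p[0],X[:,0]*sn+X[:,1]*cs+p[1]]
def fit(px,model,z,free=False):
    f=lambda p:(proj(c,np.c_[pose(model,p),np.full(len(model),p[3] if free else z)])-px).ravel()
    r=least_squares(f,[.55,.05,0]+([z] if free else []));return r.x,np.abs(r.fun).max()
pins=np.array([(38,126),(211,139),(386,153),(559,161),(732,178),(51,313),(213,323),(378,333),(541,344),(701,351)])*.3+[135,150]
pm=np.array([(x,y) for x in(.04,-.04) for y in(.14,.07,0,-.07,-.14)])
r,e=fit(pins,pm,.046);print('rack',r.round(4),e, 'freez',fit(pins,pm,.046,True)[0].round(4))
q=np.array([(.059,.018),(.059,-.018),(-.059,-.018),(-.059,.018)])
P=[[(43,78),(135,67),(190,384),(106,388)],[(228,34),(327,31),(355,374),(262,378)],[(421,45),(518,45),(515,377),(425,376)],[(626,10),(727,14),(697,358),(600,360)]]
for p in P:
    px=np.array(p)/3+[120,0]
    print('piece',[ (z,fit(px,q,z)[0].round(4).tolist(),round(fit(px,q,z)[1],2)) for z in(.036,.048,.054,.06)],fit(px,q,.05,True)[0].round(4))
bc=np.array([(22,48),(747,28),(725,383),(78,397)])/3+[120,0]
b=fit(bc,np.array([(.07,.15),(.07,-.15),(-.07,-.15),(-.07,.15)]),.006);print('board',b)
print('rack bays',pose(np.array([(0,.105),(0,.035),(0,-.035),(0,-.105)]),r).round(4).tolist())
print('saddles',pose(np.array([(0,.105),(0,.035),(0,-.035),(0,-.105)]),b[0]).round(4).tolist())
E
python3 fit.py
```

```text
rack [ 0.4638  0.0609 -0.0536] 1.37390974856379 freez [ 0.4628  0.0612 -0.0538  0.0428]
piece [(0.036, [0.6451, 0.1679, 0.0934], np.float64(1.24)), (0.048, [0.6435, 0.1633, 0.0905], np.float64(3.09)), (0.054, [0.6427, 0.161, 0.0889], np.float64(4.07)), (0.06, [0.6419, 0.1587, 0.0873], np.float64(5.07))] [0.6458 0.1698 0.0946 0.031 ]
piece [(0.036, [0.6559, 0.0971, 0.0525], np.float64(3.72)), (0.048, [0.654, 0.0947, 0.0511], np.float64(1.85)), (0.054, [0.653, 0.0935, 0.0504], np.float64(0.86)), (0.06, [0.652, 0.0923, 0.0496], np.float64(0.47))] [0.6523 0.0926 0.0498 0.0584]
piece [(0.036, [0.6545, 0.0264, 0.0144], np.float64(1.7)), (0.048, [0.6526, 0.0262, 0.0143], np.float64(0.43)), (0.054, [0.6516, 0.0261, 0.0143], np.float64(1.41)), (0.06, [0.6507, 0.026, 0.0142], np.float64(2.43))] [0.6528 0.0262 0.0144 0.0464]
piece [(0.036, [0.6651, -0.05, -0.0094], np.float64(4.17)), (0.048, [0.6628, -0.0478, -0.008], np.float64(2.26)), (0.054, [0.6617, -0.0468, -0.0073], np.float64(1.32)), (0.06, [0.6606, -0.0457, -0.0065], np.float64(1.21))] [ 0.661  -0.0461 -0.0068  0.0579]
board (array([0.6553782 , 0.06053491, 0.03939813]), np.float64(1.1996183230301938))
rack bays [[0.4695, 0.1657], [0.4657, 0.0958], [0.462, 0.0259], [0.4582, -0.044]]
saddles [[0.6512, 0.1655], [0.654, 0.0955], [0.6568, 0.0256], [0.6595, -0.0444]]
```

Rack, board and piece poses are consistent (fit residuals under 1.4 px; saddles 35/105 mm as stated). Now the single strip.

```bash
cat > go.py <<'E'
import sys
from h import *
def go(p,tgt,n=10):
    (x0,w0),(x1,w1)=p,tgt;m=(w0+w1)/2;d=np.array(x1)-x0
    return [round(v/n,4) for v in (d[0]*np.cos(m)+d[1]*np.sin(m),d[0]*np.sin(m)-d[1]*np.cos(m),-d[2])],round((w0-w1)/n,4)
def now():
    s=get_state();a=R.from_quat(s['tcp_rot']).as_matrix()[:,0];return (np.array(s['eef_pos']),np.arctan2(a[1],a[0])),s
if __name__=='__main__':  # legs as x,y,z,yaw
    p,s=now();print(s['time'].round(2) if hasattr(s['time'],'round') else s['time'],p[0].round(4),round(p[1],4),s['opening'],R.from_quat(s['tcp_rot']).as_matrix()[:,2].round(4))
    for a in sys.argv[1:]:
        v=list(map(float,a.split(',')));t=(np.array(v[:3]),v[3]);print(go(p,t));p=t
E
python3 go.py .6451,.1679,.1,.093 .6451,.1679,.012,.093 .6451,.1679,.13,.093 .4582,-.044,.13,-.0536 .4582,-.044,.0125,-.0536
```

```text
1.8167 [0.5265 0.0168 0.2807] 0.0166 0.6013546285255214 [-1.1e-03  6.0e-04 -1.0e+00]
([np.float64(0.0127), np.float64(-0.0144), np.float64(0.0181)], np.float64(-0.0076))
([np.float64(0.0), np.float64(0.0), np.float64(0.0088)], 0.0)
([np.float64(0.0), np.float64(0.0), np.float64(-0.0118)], 0.0)
([np.float64(-0.0191), np.float64(0.0208), np.float64(-0.0)], 0.0147)
([np.float64(0.0), np.float64(-0.0), np.float64(0.0118)], 0.0)
```

Call:
{"method": "move_arm", "body": {"moves": [[0.6,[0.0127,-0.0144,0.0181],[0,0,-0.0076]],[0.6,[0.0127,-0.0144,0.0181],[0,0,-0.0076]],[0.6,[0.0127,-0.0144,0.0181],[0,0,-0.0076]],[0.6,[0.0127,-0.0144,0.0181],[0,0,-0.0076]],[0.6,[0.0127,-0.0144,0.0181],[0,0,-0.0076]],[0.6,[0.0127,-0.0144,0.0181],[0,0,-0.0076]],[0.6,[0.0127,-0.0144,0.0181],[0,0,-0.0076]],[0.6,[0.0127,-0.0144,0.0181],[0,0,-0.0076]],[0.6,[0.0127,-0.0144,0.0181],[0,0,-0.0076]],[0.6,[0.0127,-0.0144,0.0181],[0,0,-0.0076]]]}}

```text
time: 2.65
eef_pos: [0.647, 0.1623, 0.0989]
tcp_rot: [0.999, 0.043, -0.0, 0.0]
contact_force: [0.5, -0.0, 0.3]
opening: 0.599
finger_force: 0.0
```

Call:
{"method": "move_arm", "body": {"moves": [[0.6,[0,0,0],[0,0,0]],[0.6,[0,0,0],[0,0,0]],[0.6,[0,0,0],[0,0,0]],[0.6,[0,0,0],[0,0,0]],[0.6,[0,0,0],[0,0,0]],[0.6,[0,0,0],[0,0,0]],[0.6,[0,0,0],[0,0,0]],[0.6,[0,0,0],[0,0,0]],[0.6,[0,0,0],[0,0,0]],[0.6,[0,0,0],[0,0,0]]]}}

```text
time: 3.48
eef_pos: [0.6467, 0.1631, 0.1005]
tcp_rot: [0.999, 0.043, 0.0, -0.0]
contact_force: [0.4, 0.3, 0.5]
opening: 0.599
finger_force: 0.0
```

```bash
python3 go.py .6451,.1679,.012,.093
python3 - <<'E'
from h import *
s=get_state();im=read_camera('wrist')[:,:,::-1].copy();c=cam('wrist',s)
q=np.array([(.059,.018),(.059,-.018),(-.059,-.018),(-.059,.018)])
for x,y,a,z in[(.6451,.1679,.093,.036),(.6525,.093,.05,.057),(.6526,.0262,.0143,.048)]:
    X=np.c_[q@np.array([[np.cos(a),np.sin(a)],[-np.sin(a),np.cos(a)]])+[x,y],np.full(4,z)]
    cv2.polylines(im,[(proj(c,X)*8).astype(int)],True,(0,255,0),1,cv2.LINE_AA,3)
cv2.imwrite('pics/w2.png',cv2.resize(im,(800,600)))
E
```

```text
3.4833 [0.6467 0.1631 0.1005] 0.0868 0.5989349379619041 [ 1.e-04  0.e+00 -1.e+00]
([np.float64(-0.0001), np.float64(-0.0005), np.float64(0.0088)], np.float64(-0.0006))
```

View pics/w2.png

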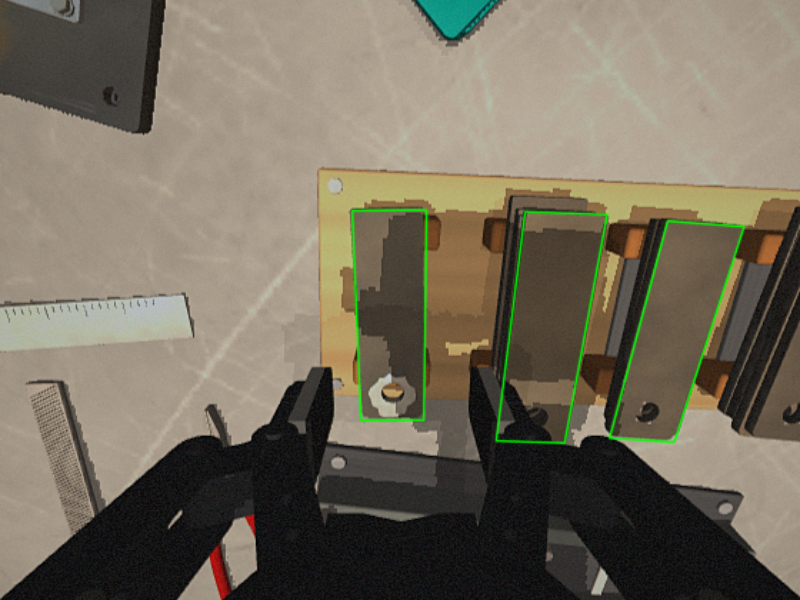

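The overlay matches the strip well: outline corners at (352,210) and (425,420). I'll descend and grip.

Call:
{"method": "move_arm", "body": {"moves": [[0.6,[-0.001,-0.0025,0.008],[0,0,-0.003]],[0.6,[-0.001,-0.0025,0.012],[0,0,-0.003]],[0.6,[0,0,0.016],[0,0,0]],[0.6,[0,0,0.018],[0,0,0]],[0.6,[0,0,0.018],[0,0,0]],[0.6,[0,0,0.012],[0,0,0]],[0.6,[0,0,0.0045],[0,0,0]],[0.6,[0,0,0],[0,0,0]],[0.2,[0,0,0],[0,0,0]],[0.2,[0,0,0],[0,0,0]]], "grip_force": 80}}

```text
time: 4.37
eef_pos: [0.6445, 0.168, 0.012]
tcp_rot: [0.999, 0.047, 0.0, 0.0]
contact_force: [-0.2, -0.4, -1.6]
opening: 0.405
finger_force: 79.4
```

Call:
{"method": "move_arm", "body": {"moves": [[0.2,[0,0,0],[0,0,0]],[0.2,[0,0,0],[0,0,0]],[0.2,[0,0,0],[0,0,0]],[0.2,[0,0,-0.003],[0,0,0]],[0.2,[0,0,-0.006],[0,0,0]],[0.2,[0,0,-0.012],[0,0,0]],[0.2,[0,0,-0.02],[0,0,0]],[0.2,[0,0,-0.02],[0,0,0]],[0.2,[0,0,-0.02],[0,0,0]],[0.2,[0,0,-0.014],[0,0,0]]]}}

```text
time: 5.2
eef_pos: [0.6455, 0.168, 0.1104]
tcp_rot: [0.999, 0.046, 0.002, -0.0]
contact_force: [-0.8, 0.3, -1.7]
opening: 0.398
finger_force: 79.6
```

```bash
python3 go.py .4582,-.044,.112,-.0536;python3 -c "
from h import *
s=get_state();print(s['finger_force'],s['contact_force'],s['wrist_torque']);cv2.imwrite('pics/w3.png',read_camera('wrist')[100:420,100:480,::-1])"
```

```text
5.2 [0.6455 0.168  0.1104] 0.0929 0.3976552482949949 [ 3.9e-03  4.0e-04 -1.0e+00]
([np.float64(-0.0191), np.float64(0.0208), np.float64(-0.0002)], np.float64(0.0146))
79.57732200622559 [-0.83458265  0.26260714 -1.67721984] [ 0.0311454  -0.01700097  0.06244305]
```

View pics/w3.png

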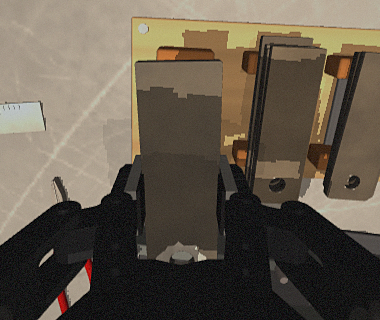

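The strip is held level between the pads, with no tilt visible. Carrying it to the right bay.

Call:
{"method": "move_arm", "body": {"moves": [[0.2,[-0.0096,0.0104,0],[0,0,0.0147]],[0.2,[-0.0191,0.0208,0],[0,0,0.0147]],[0.2,[-0.024,0.026,0],[0,0,0.0147]],[0.2,[-0.027,0.0294,0],[0,0,0.0147]],[0.2,[-0.027,0.0294,0],[0,0,0.0147]],[0.2,[-0.027,0.0294,0],[0,0,0.0147]],[0.2,[-0.026,0.028,0],[0,0,0.0147]],[0.2,[-0.018,0.02,0],[0,0,0.0147]],[0.2,[-0.009,0.01,0],[0,0,0.0147]],[0.2,[-0.0045,0.0048,0],[0,0,0.0147]]]}}

```text
time: 6.08
eef_pos: [0.4584, -0.0474, 0.1066]
tcp_rot: [1.0, -0.029, -0.0, 0.0]
contact_force: [0.8, 0.1, -1.4]
opening: 0.396
finger_force: 79.7
```

```bash
python3 go.py .4582,-.044,.013,-.0536
```

```text
6.0833 [ 0.4584 -0.0474  0.1066] -0.0574 0.3963568852435996 [-6.e-04 -1.e-04 -1.e+00]
([np.float64(-0.0), np.float64(-0.0003), np.float64(0.0094)], np.float64(-0.0004))
```

Call:
{"method": "move_arm", "body": {"moves": [[0.2,[0,0,0],[0,0,0]],[0.2,[0,-0.002,0.004],[0,0,0]],[0.2,[0,0,0.008],[0,0,0]],[0.2,[0,0,0.01],[0,0,0]],[0.2,[0,0,0.01],[0,0,0]],[0.2,[0,0,0.01],[0,0,0]],[0.2,[0,0,0.01],[0,0,0]],[0.2,[0,0,0.006],[0,0,0]],[0.2,[0,0,0.002],[0,0,0]],[0.2,[0,0,0],[0,0,0]]]}}

```text
time: 6.92
eef_pos: [0.4596, -0.0441, 0.0459]
tcp_rot: [1.0, -0.027, -0.001, -0.0]
contact_force: [-0.3, -0.3, -1.7]
opening: 0.396
finger_force: 79.7
```

```bash
python3 go.py .4582,-.044,.013,-.0536
```

```text
6.9167 [ 0.4596 -0.0441  0.0459] -0.0542 0.39589344889865963 [-1.8e-03  6.0e-04 -1.0e+00]
([np.float64(-0.0001), np.float64(0.0), np.float64(0.0033)], np.float64(-0.0001))
```

Call:
{"method": "move_arm", "body": {"moves": [[0.2,[-0.001,0,0.005],[0,0,0]],[0.2,[0,0,0.009],[0,0,0]],[0.2,[0,0,0.009],[0,0,0]],[0.2,[0,0,0.006],[0,0,0]],[0.2,[0,0,0.003],[0,0,0]],[0.2,[0,0,0.001],[0,0,0]],[0.2,[0,0,0],[0,0,0]],[0.6,[0,0,0],[0,0,0]],[0.6,[0,0,0],[0,0,0]],[0.6,[0,0,0],[0,0,0]]]}}

```text
time: 7.75
eef_pos: [0.4599, -0.0445, 0.0145]
tcp_rot: [1.0, -0.027, 0.001, 0.0]
contact_force: [-0.8, 0.3, 0.1]
opening: 0.602
finger_force: 0.0
```

Call:
{"method": "move_arm", "body": {"moves": [[0.6,[0,0,0],[0,0,0]],[0.6,[0,0,-0.003],[0,0,0]],[0.6,[0,0,-0.008],[0,0,0]],[0.6,[0,0,-0.014],[0,0,0]],[0.6,[0,0,-0.02],[0,0,0]],[0.6,[0,0,-0.02],[0,0,0]],[0.6,[0,0,-0.02],[0,0,0]],[0.6,[0,0,-0.014],[0,0,0]],[0.6,[0,0,0],[0,0,0]],[0.6,[0,0,0],[0,0,0]]]}}

```text
time: 8.58
eef_pos: [0.4598, -0.0444, 0.114]
tcp_rot: [1.0, -0.027, 0.001, 0.0]
contact_force: [-0.2, -0.9, -0.2]
opening: 0.602
finger_force: 0.0
```

```bash
python3 go.py .6525,.093,.11,.05
python3 - <<'E'
from h import *
s=get_state();im=read_camera('wrist')[:,:,::-1].copy();c=cam('wrist',s)
q=np.array([(.059,.018),(.059,-.018),(-.059,-.018),(-.059,.018)])
for x,y,a,z in[(.4582,-.044,-.0536,.036),(.6525,.093,.05,.057),(.6526,.0262,.0143,.048),(.661,-.0462,-.007,.057)]:
    X=np.c_[q@np.array([[np.cos(a),np.sin(a)],[-np.sin(a),np.cos(a)]])+[x,y],np.full(4,z)]
    cv2.polylines(im,[(proj(c,X)*8).astype(int)],True,(0,255,0),1,cv2.LINE_AA,3)
cv2.imwrite('pics/w4.png',cv2.resize(im,(800,600)))
E
```

```text
8.5833 [ 0.4598 -0.0444  0.114 ] -0.0541 0.6023233134449154 [ 2.8e-03 -9.0e-04 -1.0e+00]
([np.float64(0.0192), np.float64(-0.0138), np.float64(0.0004)], np.float64(-0.0104))
```

View pics/w4.png

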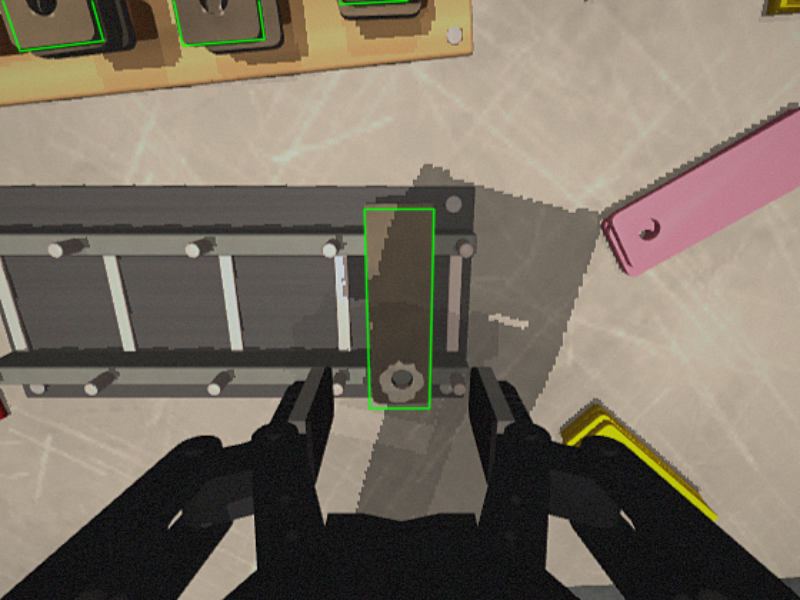

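The strip lies in the right bay between its pins, matching the drawn target at (400,308). Next is the first bundle.

Call:
{"method": "move_arm", "body": {"moves": [[0.6,[0.0096,-0.0069,0],[0,0,-0.0104]],[0.6,[0.0192,-0.0138,0],[0,0,-0.0104]],[0.6,[0.025,-0.018,0],[0,0,-0.0104]],[0.6,[0.027,-0.0194,0],[0,0,-0.0104]],[0.6,[0.027,-0.0194,0],[0,0,-0.0104]],[0.6,[0.027,-0.0194,0],[0,0,-0.0104]],[0.6,[0.025,-0.018,0],[0,0,-0.0104]],[0.6,[0.0192,-0.0138,0],[0,0,-0.0104]],[0.6,[0.009,-0.0065,0],[0,0,-0.0104]],[0.6,[0.004,-0.0028,0],[0,0,-0.0104]]], "grip_force": 110}}

```text
time: 9.47
eef_pos: [0.6535, 0.0935, 0.1105]
tcp_rot: [1.0, 0.026, -0.001, -0.0]
contact_force: [-1.2, -0.9, -0.6]
opening: 0.601
finger_force: 0.0
```

```bash
python3 go.py .6525,.093,.022,.05
```

```text
9.4667 [0.6535 0.0935 0.1105] 0.0524 0.6014234898871528 [-2.3e-03  4.0e-04 -1.0e+00]
([np.float64(-0.0001), np.float64(0.0), np.float64(0.0089)], np.float64(0.0002))
```

Call:
{"method": "move_arm", "body": {"moves": [[0.6,[0,0,0.004],[0,0,0]],[0.6,[0,0,0.012],[0,0,0]],[0.6,[0,0,0.018],[0,0,0]],[0.6,[0,0,0.018],[0,0,0]],[0.6,[0,0,0.018],[0,0,0]],[0.6,[0,0,0.012],[0,0,0]],[0.6,[0,0,0.006],[0,0,0]],[0.6,[0,0,0],[0,0,0]],[0.2,[0,0,0],[0,0,0]],[0.2,[0,0,0],[0,0,0]]]}}

```text
time: 10.3
eef_pos: [0.6528, 0.0918, 0.0255]
tcp_rot: [1.0, 0.025, 0.0, -0.0]
contact_force: [-0.3, 2.8, 3.4]
opening: 0.416
finger_force: 111.3
```

Call:
{"method": "move_arm", "body": {"moves": [[0.2,[0,0,0],[0,0,0]],[0.2,[0,0,0],[0,0,0]],[0.2,[0,0,0],[0,0,0]],[0.2,[0,0,-0.003],[0,0,0]],[0.2,[0,0,-0.006],[0,0,0]],[0.2,[0,0,-0.012],[0,0,0]],[0.2,[0,0,-0.02],[0,0,0]],[0.2,[0,0,-0.02],[0,0,0]],[0.2,[0,0,-0.02],[0,0,0]],[0.2,[0,0,-0.014],[0,0,0]]]}}

```text
time: 11.13
eef_pos: [0.6534, 0.0913, 0.1225]
tcp_rot: [1.0, 0.025, 0.001, 0.0]
contact_force: [1.3, -0.2, -7.7]
opening: 0.417
finger_force: 110.5
```

```bash
python3 go.py .462,.0259,.115,-.0536;python3 -c "
from h import *
s=get_state();print(s['finger_force'],s['contact_force'],s['wrist_torque']);cv2.imwrite('pics/w5.png',read_camera('wrist')[100:420,100:480,::-1])"
```

```text
11.1333 [0.6534 0.0913 0.1225] 0.0498 0.4173777335773115 [ 2.6e-03 -4.0e-04 -1.0e+00]
([np.float64(-0.0191), np.float64(0.0066), np.float64(0.0007)], np.float64(0.0103))
110.5028235912323 [ 1.29188785 -0.20864356 -7.74982784] [-0.01017996 -0.03330789 -0.00536475]
```

View pics/w5.png

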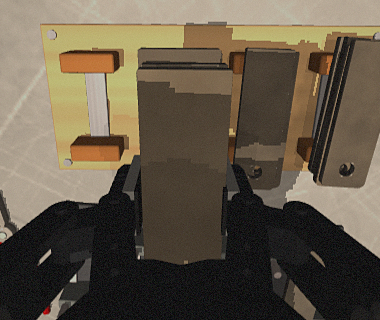

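The bundle is held square; the 7.7 N load means about 0.8 kg, so it is bundle_4. Carrying it to the third bay.

Call:
{"method": "move_arm", "body": {"moves": [[0.2,[-0.0096,0.0033,0],[0,0,0.0103]],[0.2,[-0.0191,0.0066,0],[0,0,0.0103]],[0.2,[-0.024,0.008,0],[0,0,0.0103]],[0.2,[-0.027,0.0095,0],[0,0,0.0103]],[0.2,[-0.027,0.0095,0],[0,0,0.0103]],[0.2,[-0.027,0.0095,0],[0,0,0.0103]],[0.2,[-0.026,0.009,0],[0,0,0.0103]],[0.2,[-0.018,0.006,0],[0,0,0.0103]],[0.2,[-0.009,0.003,0],[0,0,0.0103]],[0.2,[-0.0045,0.0015,0],[0,0,0.0103]]]}}

```text
time: 12.02
eef_pos: [0.4605, 0.024, 0.1194]
tcp_rot: [1.0, -0.027, -0.0, -0.0]
contact_force: [0.8, -0.4, -7.2]
opening: 0.418
finger_force: 110.8
```

Call:
{"method": "move_arm", "body": {"moves": [[0.2,[0,0,0],[0,0,0]],[0.2,[0,0,0.004],[0,0,0]],[0.2,[0,0,0.008],[0,0,0]],[0.2,[0,0,0.01],[0,0,0]],[0.2,[0,0,0.01],[0,0,0]],[0.2,[0,0,0.01],[0,0,0]],[0.2,[0,0,0.008],[0,0,0]],[0.2,[0,0,0.004],[0,0,0]],[0.2,[0,0,0],[0,0,0]],[0.2,[0,0,0],[0,0,0]]]}}

```text
time: 12.85
eef_pos: [0.462, 0.0242, 0.0655]
tcp_rot: [1.0, -0.027, -0.0, -0.0]
contact_force: [0.5, -0.1, -7.6]
opening: 0.413
finger_force: 110.8
```

```bash
python3 go.py .462,.0259,.0265,-.0536
```

```text
12.85 [0.462  0.0242 0.0655] -0.0532 0.413353445307885 [-6.e-04  1.e-04 -1.e+00]
([np.float64(-0.0), np.float64(-0.0002), np.float64(0.0039)], np.float64(0.0))
```

Call:
{"method": "move_arm", "body": {"moves": [[0.2,[0,-0.0015,0.005],[0,0,0]],[0.2,[0,0,0.009],[0,0,0]],[0.2,[0,0,0.01],[0,0,0]],[0.2,[0,0,0.009],[0,0,0]],[0.2,[0,0,0.004],[0,0,0]],[0.2,[0,0,0.002],[0,0,0]],[0.2,[0,0,0],[0,0,0]],[0.6,[0,0,0],[0,0,0]],[0.6,[0,0,0],[0,0,0]],[0.6,[0,0,0],[0,0,0]]]}}

```text
time: 13.68
eef_pos: [0.4645, 0.0253, 0.0288]
tcp_rot: [1.0, -0.027, 0.003, 0.0]
contact_force: [0.5, -0.4, 0.3]
opening: 0.598
finger_force: 0.0
```

Call:
{"method": "move_arm", "body": {"moves": [[0.6,[0,0,0],[0,0,0]],[0.6,[0,0,-0.003],[0,0,0]],[0.6,[0,0,-0.008],[0,0,0]],[0.6,[0,0,-0.014],[0,0,0]],[0.6,[0,0,-0.02],[0,0,0]],[0.6,[0,0,-0.02],[0,0,0]],[0.6,[0,0,-0.02],[0,0,0]],[0.6,[0,0,-0.006],[0,0,0]],[0.6,[0,0,0],[0,0,0]],[0.6,[0,0,0],[0,0,0]]]}}

```text
time: 14.52
eef_pos: [0.4621, 0.0257, 0.1179]
tcp_rot: [1.0, -0.027, 0.0, 0.0]
contact_force: [-0.5, 0.6, 0.4]
opening: 0.603
finger_force: 0.0
```

```bash
python3 go.py .6526,.0262,.11,.0143; python3 -c "
from h import *
cv2.imwrite('pics/w6.png',cv2.resize(read_camera('wrist')[:,:,::-1],(800,600)))"
```

```text
14.5167 [0.4621 0.0257 0.1179] -0.0532 0.6032720597018936 [ 7.e-04 -1.e-04 -1.e+00]
([np.float64(0.019), np.float64(-0.0004), np.float64(0.0008)], np.float64(-0.0068))
```

View pics/w6.png

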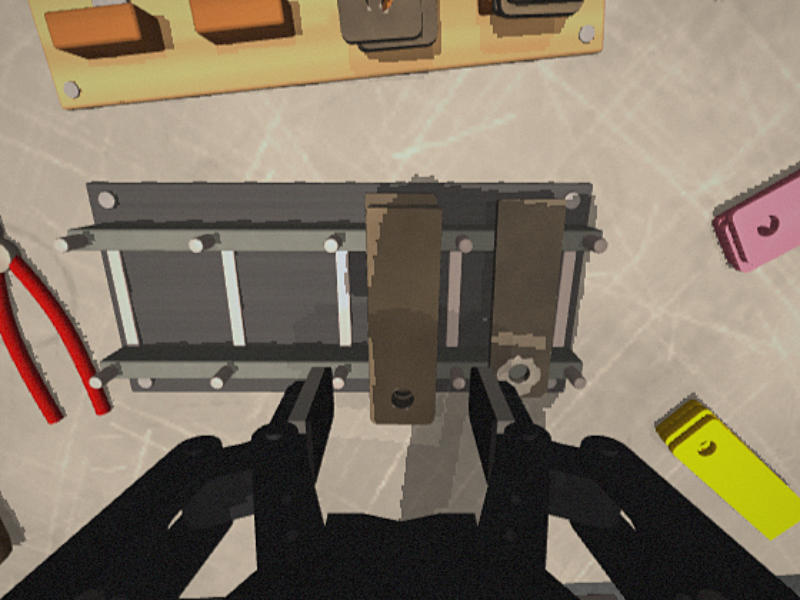

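Bundle_4 lies square in its bay (402,310) beside the strip (530,300). Next is the third piece.

Call:
{"method": "move_arm", "body": {"moves": [[0.6,[0.0096,-0.0002,0],[0,0,-0.0068]],[0.6,[0.019,-0.0004,0],[0,0,-0.0068]],[0.6,[0.025,-0.0005,0],[0,0,-0.0068]],[0.6,[0.027,-0.0005,0],[0,0,-0.0068]],[0.6,[0.027,-0.0005,0],[0,0,-0.0068]],[0.6,[0.027,-0.0005,0],[0,0,-0.0068]],[0.6,[0.025,-0.0005,0],[0,0,-0.0068]],[0.6,[0.018,-0.0004,0],[0,0,-0.0068]],[0.6,[0.009,-0.0003,0],[0,0,-0.0068]],[0.6,[0.004,-0.0002,0],[0,0,-0.0068]]]}}

```text
time: 15.4
eef_pos: [0.6534, 0.0248, 0.116]
tcp_rot: [1.0, 0.008, -0.001, -0.0]
contact_force: [-0.4, -0.4, 0.4]
opening: 0.599
finger_force: 0.0
```

```bash
python3 go.py .6526,.0262,.018,.0143
```

```text
15.4 [0.6534 0.0248 0.116 ] 0.0154 0.5991533959226508 [-2.2e-03  3.0e-04 -1.0e+00]
([np.float64(-0.0001), np.float64(-0.0001), np.float64(0.0098)], np.float64(0.0001))
```

Call:
{"method": "move_arm", "body": {"moves": [[0.6,[0,-0.001,0.004],[0,0,0]],[0.6,[0,0,0.013],[0,0,0]],[0.6,[0,0,0.02],[0,0,0]],[0.6,[0,0,0.022],[0,0,0]],[0.6,[0,0,0.02],[0,0,0]],[0.6,[0,0,0.013],[0,0,0]],[0.6,[0,0,0.006],[0,0,0]],[0.6,[0,0,0],[0,0,0]],[0.2,[0,0,0],[0,0,0]],[0.2,[0,0,0],[0,0,0]]]}}

```text
time: 16.23
eef_pos: [0.6534, 0.0257, 0.0211]
tcp_rot: [1.0, 0.007, 0.001, 0.0]
contact_force: [0.6, -0.5, -4.7]
opening: 0.408
finger_force: 109.9
```

Call:
{"method": "move_arm", "body": {"moves": [[0.2,[0,0,0],[0,0,0]],[0.2,[0,0,0],[0,0,0]],[0.2,[0,0,0],[0,0,0]],[0.2,[0,0,-0.003],[0,0,0]],[0.2,[0,0,-0.006],[0,0,0]],[0.2,[0,0,-0.012],[0,0,0]],[0.2,[0,0,-0.02],[0,0,0]],[0.2,[0,0,-0.02],[0,0,0]],[0.2,[0,0,-0.02],[0,0,0]],[0.2,[0,0,-0.014],[0,0,0]]]}}

```text
time: 17.07
eef_pos: [0.6535, 0.0259, 0.1176]
tcp_rot: [1.0, 0.007, 0.001, 0.0]
contact_force: [0.5, -0.2, -4.3]
opening: 0.411
finger_force: 110.2
```

```bash
python3 go.py .4657,.0958,.115,-.0536
```

```text
17.0667 [0.6535 0.0259 0.1176] 0.0148 0.4110162032834468 [ 2.7e-03 -2.0e-04 -1.0e+00]
([np.float64(-0.0189), np.float64(-0.0066), np.float64(0.0003)], np.float64(0.0068))
```

Call:
{"method": "move_arm", "body": {"moves": [[0.2,[-0.0096,-0.0033,0],[0,0,0.0068]],[0.2,[-0.0189,-0.0066,0],[0,0,0.0068]],[0.2,[-0.024,-0.0085,0],[0,0,0.0068]],[0.2,[-0.027,-0.0095,0],[0,0,0.0068]],[0.2,[-0.027,-0.0095,0],[0,0,0.0068]],[0.2,[-0.027,-0.0095,0],[0,0,0.0068]],[0.2,[-0.025,-0.0085,0],[0,0,0.0068]],[0.2,[-0.0175,-0.006,0],[0,0,0.0068]],[0.2,[-0.009,-0.003,0],[0,0,0.0068]],[0.2,[-0.004,-0.0015,0],[0,0,0.0068]]]}}

```text
time: 17.9
eef_pos: [0.4621, 0.0948, 0.1138]
tcp_rot: [1.0, -0.026, -0.001, -0.0]
contact_force: [-0.1, -0.4, -5.5]
opening: 0.411
finger_force: 110.3
```

Call:
{"method": "move_arm", "body": {"moves": [[0.2,[0,0,0],[0,0,0]],[0.2,[0,0,0.004],[0,0,0]],[0.2,[0,0,0.008],[0,0,0]],[0.2,[0,0,0.01],[0,0,0]],[0.2,[0,0,0.01],[0,0,0]],[0.2,[0,0,0.01],[0,0,0]],[0.2,[0,0,0.008],[0,0,0]],[0.2,[0,0,0.004],[0,0,0]],[0.2,[0,0,0],[0,0,0]],[0.2,[0,0,0],[0,0,0]]]}}

```text
time: 18.73
eef_pos: [0.4646, 0.0942, 0.0605]
tcp_rot: [1.0, -0.027, -0.0, -0.0]
contact_force: [0.1, 0.8, -5.1]
opening: 0.41
finger_force: 110.3
```

```bash
python3 go.py .4657,.0958,.022,-.0536
```

```text
18.7333 [0.4646 0.0942 0.0605] -0.0532 0.4095603742725029 [-6.e-04  0.e+00 -1.e+00]
([np.float64(0.0001), np.float64(-0.0002), np.float64(0.0039)], np.float64(0.0))
```

Call:
{"method": "move_arm", "body": {"moves": [[0.2,[0.001,-0.0015,0.005],[0,0,0]],[0.2,[0,0,0.009],[0,0,0]],[0.2,[0,0,0.01],[0,0,0]],[0.2,[0,0,0.009],[0,0,0]],[0.2,[0,0,0.004],[0,0,0]],[0.2,[0,0,0.002],[0,0,0]],[0.2,[0,0,0],[0,0,0]],[0.6,[0,0,0],[0,0,0]],[0.6,[0,0,0],[0,0,0]],[0.6,[0,0,0],[0,0,0]]], "grip_force": 120}}

```text
time: 19.57
eef_pos: [0.4672, 0.0956, 0.023]
tcp_rot: [1.0, -0.027, 0.002, -0.0]
contact_force: [-0.5, -0.4, -0.4]
opening: 0.6
finger_force: 0.0
```

Call:
{"method": "move_arm", "body": {"moves": [[0.6,[0,0,0],[0,0,0]],[0.6,[0,0,-0.003],[0,0,0]],[0.6,[0,0,-0.008],[0,0,0]],[0.6,[0,0,-0.014],[0,0,0]],[0.6,[0,0,-0.02],[0,0,0]],[0.6,[0,0,-0.02],[0,0,0]],[0.6,[0,0,-0.02],[0,0,0]],[0.6,[0,0,-0.01],[0,0,0]],[0.6,[0,0,0],[0,0,0]],[0.6,[0,0,0],[0,0,0]]]}}

```text
time: 20.4
eef_pos: [0.466, 0.0956, 0.1173]
tcp_rot: [1.0, -0.027, 0.001, -0.0]
contact_force: [0.4, -0.7, -1.2]
opening: 0.6
finger_force: 0.0
```

```bash
python3 go.py .661,-.0462,.11,-.007; python3 -c "
from h import *
cv2.imwrite('pics/w7.png',cv2.resize(read_camera('wrist')[:,:,::-1],(800,600)))"
```

```text
20.4 [0.466  0.0956 0.1173] -0.0532 0.6001260440665006 [ 0.0016 -0.     -1.    ]
([np.float64(0.0199), np.float64(0.0136), np.float64(0.0007)], np.float64(-0.0046))
```

View pics/w7.png

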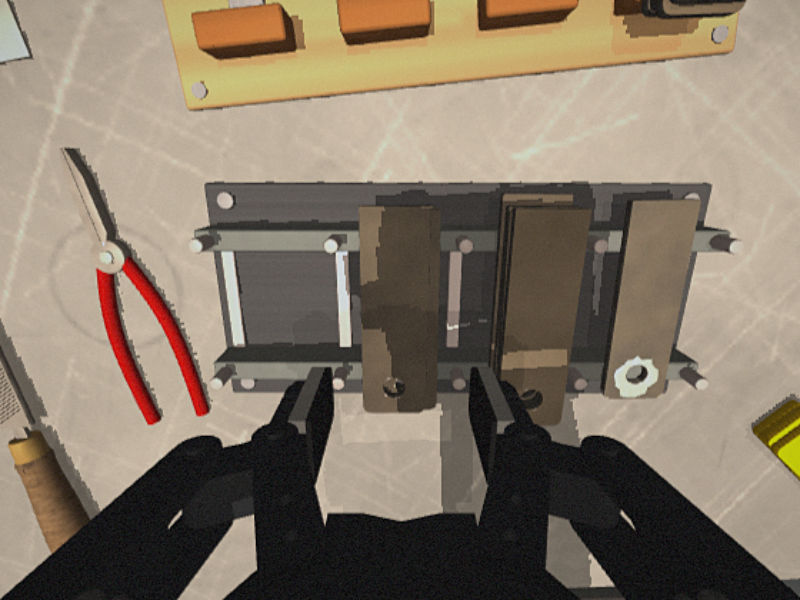

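Three pieces are in place, with bundle_3 at (400,310) in the second bay. Now bundle_5.

Call:
{"method": "move_arm", "body": {"moves": [[0.6,[0.01,0.0068,0],[0,0,-0.0046]],[0.6,[0.0199,0.0136,0],[0,0,-0.0046]],[0.6,[0.026,0.018,0],[0,0,-0.0046]],[0.6,[0.028,0.019,0],[0,0,-0.0046]],[0.6,[0.028,0.019,0],[0,0,-0.0046]],[0.6,[0.028,0.019,0],[0,0,-0.0046]],[0.6,[0.026,0.018,0],[0,0,-0.0046]],[0.6,[0.019,0.013,0],[0,0,-0.0046]],[0.6,[0.009,0.006,0],[0,0,-0.0046]],[0.6,[0.0045,0.003,0],[0,0,-0.0046]]]}}

```text
time: 21.28
eef_pos: [0.6598, -0.048, 0.1149]
tcp_rot: [1.0, -0.004, -0.001, -0.0]
contact_force: [-0.0, 0.7, -0.8]
opening: 0.598
finger_force: 0.0
```

```bash
python3 go.py .661,-.0457,.025,-.007
```

```text
21.2833 [ 0.6598 -0.048   0.1149] -0.0083 0.5984506308856311 [-2.2e-03  5.0e-04 -1.0e+00]
([np.float64(0.0001), np.float64(-0.0002), np.float64(0.009)], np.float64(-0.0001))
```

Call:
{"method": "move_arm", "body": {"moves": [[0.6,[0.001,-0.001,0.004],[0,0,0]],[0.6,[0,0,0.012],[0,0,0]],[0.6,[0,0,0.018],[0,0,0]],[0.6,[0,0,0.02],[0,0,0]],[0.6,[0,0,0.018],[0,0,0]],[0.6,[0,0,0.012],[0,0,0]],[0.6,[0,0,0.006],[0,0,0]],[0.6,[0,0,0],[0,0,0]],[0.2,[0,0,0],[0,0,0]],[0.2,[0,0,0],[0,0,0]]]}}

```text
time: 22.12
eef_pos: [0.6607, -0.0453, 0.0279]
tcp_rot: [1.0, -0.004, 0.0, 0.0]
contact_force: [0.2, 1.2, 4.8]
opening: 0.413
finger_force: 121.1
```

Call:
{"method": "move_arm", "body": {"moves": [[0.2,[0,0,0],[0,0,0]],[0.2,[0,0,0],[0,0,0]],[0.2,[0,0,0],[0,0,0]],[0.2,[0,0,-0.003],[0,0,0]],[0.2,[0,0,-0.006],[0,0,0]],[0.2,[0,0,-0.012],[0,0,0]],[0.2,[0,0,-0.02],[0,0,0]],[0.2,[0,0,-0.02],[0,0,0]],[0.2,[0,0,-0.02],[0,0,0]],[0.2,[0,0,-0.014],[0,0,0]]]}}

```text
time: 22.95
eef_pos: [0.6608, -0.0458, 0.1242]
tcp_rot: [1.0, -0.004, 0.001, 0.0]
contact_force: [0.4, 0.0, -6.9]
opening: 0.409
finger_force: 120.2
```

```bash
python3 go.py .4695,.1657,.115,-.0536; python3 -c "
from h import *
cv2.imwrite('pics/w8.png',read_camera('wrist')[100:420,100:480,::-1])"
```

```text
22.95 [ 0.6608 -0.0458  0.1242] -0.0073 0.4093631642307562 [ 2.1e-03 -7.0e-04 -1.0e+00]
([np.float64(-0.0198), np.float64(-0.0206), np.float64(0.0009)], np.float64(0.0046))
```

View pics/w8.png

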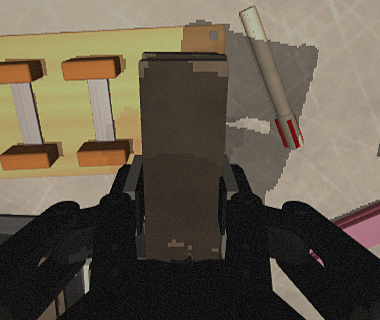

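Bundle_5 is held square. Carrying it to the left bay.

Call:
{"method": "move_arm", "body": {"moves": [[0.2,[-0.011,-0.0115,0],[0,0,0.0046]],[0.2,[-0.02,-0.0208,0],[0,0,0.0046]],[0.2,[-0.025,-0.026,0],[0,0,0.0046]],[0.2,[-0.0275,-0.0286,0],[0,0,0.0046]],[0.2,[-0.0275,-0.0286,0],[0,0,0.0046]],[0.2,[-0.0275,-0.0286,0],[0,0,0.0046]],[0.2,[-0.025,-0.026,0],[0,0,0.0046]],[0.2,[-0.019,-0.0198,0],[0,0,0.0046]],[0.2,[-0.0105,-0.011,0],[0,0,0.0046]],[0.2,[-0.005,-0.0052,0],[0,0,0.0046]]]}}

```text
time: 23.83
eef_pos: [0.4651, 0.1671, 0.121]
tcp_rot: [1.0, -0.026, -0.001, -0.0]
contact_force: [0.8, -0.9, -7.6]
opening: 0.407
finger_force: 120.7
```

Call:
{"method": "move_arm", "body": {"moves": [[0.2,[0,0,0],[0,0,0]],[0.2,[0,0,0.004],[0,0,0]],[0.2,[0,0,0.008],[0,0,0]],[0.2,[0,0,0.01],[0,0,0]],[0.2,[0,0,0.01],[0,0,0]],[0.2,[0,0,0.01],[0,0,0]],[0.2,[0,0,0.008],[0,0,0]],[0.2,[0,0,0.004],[0,0,0]],[0.2,[0,0,0],[0,0,0]],[0.2,[0,0,0],[0,0,0]]]}}

```text
time: 24.67
eef_pos: [0.4677, 0.1656, 0.0675]
tcp_rot: [1.0, -0.027, -0.0, 0.0]
contact_force: [0.6, -0.3, -7.2]
opening: 0.407
finger_force: 120.7
```

```bash
python3 go.py .4695,.1657,.0285,-.0536
```

```text
24.6667 [0.4677 0.1656 0.0675] -0.0532 0.40721981509193594 [-6.e-04 -1.e-04 -1.e+00]
([np.float64(0.0002), np.float64(-0.0), np.float64(0.0039)], np.float64(0.0))
```

Call:
{"method": "move_arm", "body": {"moves": [[0.2,[0.001,0,0.005],[0,0,0]],[0.2,[0,0,0.009],[0,0,0]],[0.2,[0,0,0.01],[0,0,0]],[0.2,[0,0,0.009],[0,0,0]],[0.2,[0,0,0.004],[0,0,0]],[0.2,[0,0,0.002],[0,0,0]],[0.2,[0,0,0],[0,0,0]],[0.6,[0,0,0],[0,0,0]],[0.6,[0,0,0],[0,0,0]],[0.6,[0,0,0],[0,0,0]]]}}

```text
time: 25.5
eef_pos: [0.4708, 0.1659, 0.0305]
tcp_rot: [1.0, -0.027, 0.002, -0.0]
contact_force: [0.0, -1.0, -0.2]
opening: 0.602
finger_force: 0.0
```

Call:
{"method": "move_arm", "body": {"moves": [[0.6,[0,0,0],[0,0,0]],[0.6,[0,0,-0.003],[0,0,0]],[0.6,[0,0,-0.01],[0,0,0]],[0.6,[0,0,-0.02],[0,0,0]],[0.6,[0,0,-0.03],[0,0,0]],[0.6,[0,0,-0.035],[0,0,0]],[0.6,[0,0.01,-0.035],[0,0,0]],[0.6,[0,0.025,-0.025],[0,0,0]],[0.6,[0,0.035,-0.02],[0,0,0]],[0.6,[0,0.03,0],[0,0,0]]]}}

```text
time: 26.33
eef_pos: [0.4662, 0.0646, 0.2139]
tcp_rot: [1.0, -0.026, 0.006, 0.0]
contact_force: [2.2, 0.1, 0.0]
opening: 0.595
finger_force: 0.0
```

Call:
{"method": "move_arm", "body": {"moves": [[0.6,[0,0.01,0],[0,0,0]],[0.6,[0,0,0],[0,0,0]],[0.6,[0,0,0],[0,0,0]],[0.6,[0,0,0],[0,0,0]],[0.6,[0,0,0],[0,0,0]],[0.6,[0,0,0],[0,0,0]],[0.6,[0,0,0],[0,0,0]],[0.6,[0,0,0],[0,0,0]],[0.6,[0,0,0],[0,0,0]],[0.6,[0,0,0],[0,0,0]]]}}

```text
time: 27.17
eef_pos: [0.4629, 0.056, 0.2068]
tcp_rot: [1.0, -0.026, -0.0, -0.0]
contact_force: [0.4, -0.6, -1.1]
opening: 0.601
finger_force: 0.0
```

Run:
```python
from h import *
s=get_state();im=read_camera('wrist')[:,:,::-1].copy();c=cam('wrist',s)
q=np.array([(.059,.018),(.059,-.018),(-.059,-.018),(-.059,.018)]);a=-.0536
for x,y,z in[(.4582,-.044,.036),(.462,.0259,.054),(.4657,.0958,.048),(.4695,.1657,.06)]:
    X=np.c_[q@np.array([[np.cos(a),np.sin(a)],[-np.sin(a),np.cos(a)]])+[x,y],np.full(4,z)]
    cv2.polylines(im,[(proj(c,X)*8).astype(int)],True,(0,255,0),1,cv2.LINE_AA,3)
cv2.imwrite('pics/w9.png',cv2.resize(im,(800,600)))
```

```text
(no output)
```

View pics/w9.png

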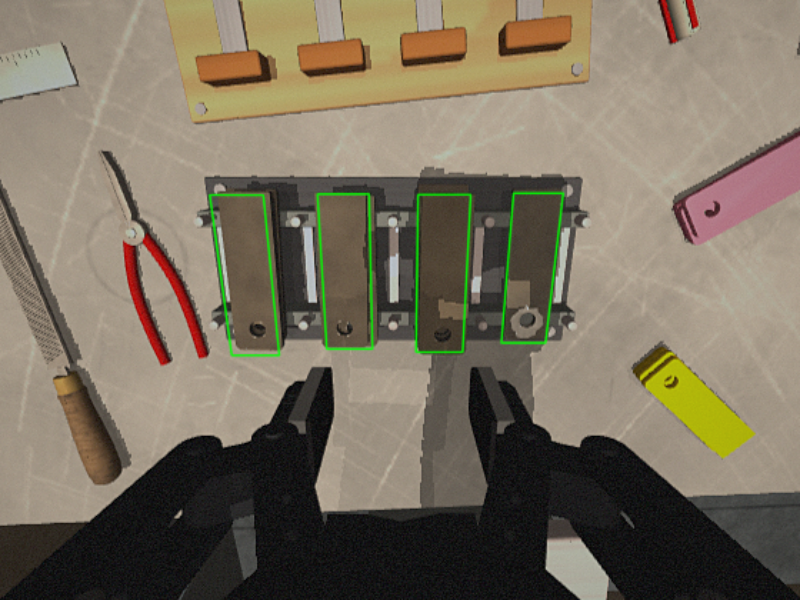

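All four pieces lie flat in their bays within a few mm of the drawn targets, centred at about (248,272), (345,272), (443,273) and (532,268), and the arm is clear. Handing in.

```bash
python3 -c "
from plant import *
print(sign_off())"
```

```text
the job is handed in; nothing more can be done
None
```

All four pieces are in the delivery rack in reverse order, lying flat and, in the last wrist picture, within a few mm of their bay centres; I handed the job in at about 27 s, and no verdict was returned.

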